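Put the lidded pan on to keep warm

ROBOT

A 7-joint arm with a two-finger parallel gripper is mounted at the origin on a cart in front of the work surface, level with it; the furniture and walls round the work are solid. World frame = base frame: x ahead of the robot, y to its left, z up, the work surface at z = 0. Lengths are in m, angles in rad, forces in N, time in s.
With the tool pointing down it reaches from about 0.425 to 1.025 m from the base axis. Payload 9.4 kg.
Tool frame: the origin (TCP) lies at the very end of the fingers, on their centre line; the grasp point (between the pads) lies bot.grip_point_offset behind it (bot.grip_point_offset is the distance from the TCP to the grasp point, in m); z points along the fingers, y is the direction in which the jaws open and shut (so a half turn about z gives the same grasp; the last joint's range is limited). The gripper opens to 93 mm and grips with 3 to 60 N. Pads are 15 mm wide; open, the fingers measure 128 mm over their backs; the gripper's body (75 mm by 188 mm) begins 65 mm behind the grasp point.
Start: joints at [-0.077, 0.599, -0.003, 1.599, 0.002, 0.943, -0.08], TCP at [0.725, -0, 0.219] pointing down, gripper open.
Joint ranges: [-2.57, 2.57], [-0.35, 1.97], [-1.29, 1.29], [0.11, 2.56], [-1.05, 4.19], [0.11, 1.86], [-2.63, 2.63]. Speed limits (rad/s): [2.22, 2.22, 3.01, 3.01, 3.14, 3.14, 3.14].

INTERFACE

Orientations are given as a 3x3 rotation matrix whose columns are the frame's x, y, z axes.
In Python, from workcell import bot gives the robot as it stands.
- The arm moves only by the shell command python3 -m crank 'ROWS' [OPENING] [FORCE]. ROWS is JSON, a list of rows, each a list of 2 entries, a list of its own where there are three numbers: the shift along the tool's x, y, z in units of 40 mm (1.0 is 40 mm), then the turn about the tool's z in units of 10 degrees (1.0 is 10 degrees). In form: [[[x, y, z], yaw], ...]. A call has 1 to 8 rows; each row is the pose to reach, as a shift and turn from the pose commanded when the call began, along the tool's axes at that moment; what a row does not reach only later rows make up. A row lasts 1/8 s, in which the tool goes at most 62.5 mm and 10.7 degrees, less where a joint would pass 70% of its speed; a pose out of reach is approached as far as the arm can. A call with a gripper value outside its range is refused whole. OPENING is the opening, from 0 (shut) to 1 (fully open), set as the call begins (- or left out, the last holds). The fingers move at their own pace and stop on an object; FORCE is the grip in N (left out, the last holds). Time passes only in rows, so rows that repeat a pose let the fingers close. It gives the time, the measured TCP pose, the force and the opening at its end, in the units of the state.
- bot.get_state(): the state, without advancing time (a new reading comes with each control period).
- bot.grab_frame(name): name is "scene" or "side" or "wrist"; returns the picture (384x512x3 uint8, red, green, blue); there is no depth.
- bot.calibration(name): a dict with "K" (3x3 intrinsics, pixels), "R" (3x3) and "t" (3): a world point X has camera coordinates R X + t. Camera axes: x right, y down, z forward; pixel columns grow to the right and rows downward; lengths in m; the calibration is good to about 2 mm. The wrist camera is an equidistant fisheye: a pixel r from the principal point sees the ray r / f radians off the axis. A picture is of the moment at which its call begins: read the wrist's pose just before it. calibration takes no time and is no camera call; for the wrist camera it gives the pose at the moment of the call.
- bot.hand_in(): hands the job in, once; it reports no verdict.
The state is a dict: "time": time; "qpos": joint angles; "qd": joint speeds; "effort": joint torques, N m; "tool_pos": TCP position; "orientation": TCP orientation; "ft_force": force on the tool from outside, world axes, zero at the start; "moment": the same for the moment, N m; "width": opening from 0.0 (shut) to 1.0 (fully open).
Only numpy, scipy, OpenCV 4.12 (cv2) and the standard library are available. Lean on these libraries where they do the work, as an engineer would, in place of code of your own. Each camera call takes 0.05 s, during which the arm holds its last target. There are 200 camera calls.

TASK

Put the lidded saucepan on to keep warm: slide it across the glass until its base stands wholly inside the printed white ring, then press the black power key all the way down and let it come up, and last turn the knurled heat dial clockwise with a fingertip until it rests in the click where its white pointer line points at the orange dot. Slide, press and turn only: never lift or tip the pan, and leave the mug, the salt shaker, the kitchen timer and the spice jar where they stand.

Things in the scene. Friction and masses are not known exactly. Their poses are not given: they have to be found in the camera images.
- hob: Portable induction hob fixed on the table: a black slab 340 mm (its x) by 260 mm (its y), whose flat top lies 56 mm above its origin (centre of its underside, on the table). Its x axis points away from the robot, its y axis to the left, z up. The near 106 mm of the top is a silver control strip with the dial (right) and the power key (left); the rest is black glass.
- zone (a point): Centre of the printed white ring on the glass, at glass height (56 mm above the table). The ring's middle radius is 82 mm, so a centred pan leaves 20 mm of glass all round. Axes as the hob's.
- pan: Loose saucepan with its lid fixed on, about 0.5 kg, standing on the glass at the left of the ring. Round steel wall of 62 mm radius, upright from 6 to 50 mm above its base, lid rim 64.5 mm radius at 50 to 54 mm, black lid knob up to 80 mm. One black handle along its own x axis, 17 mm thick, reaching 169 mm from the pan's axis, 30 to 57 mm above the base; it points to the right and away from the robot. Origin: centre of the base; z up.
- power_top (a point): Centre of the top of the round black power key, 30 mm across with a white power sign, standing 5 mm above the strip. Axes as the hob's.
- power_key (a joint): Downward travel of the power key in m: 0 up, 0.0035 fully down; it counts as pressed beyond 0.0025. Spring: about 1.5 N to start, 4 N fully down; it comes up by itself.
- dial_top (a point): On the vertical axis of the round heat dial (a dark disc 76 mm across with a knurled edge), level with its raised rim: a flat serrated ring 28 to 37 mm from the axis, 10 mm above the strip; the middle is dished 2 mm. The dial gives 3 mm when pressed (spring 2.5 N to start, 5.5 N at the stop) and turns at any depth; a fingertip pressed on the rim with 5 N (friction about 1) takes it along.
- dial_pointer (a point): Outer end of the dial's white pointer line, on the raised rim, 36 mm from its axis.
- keep_warm_dot (a point): Centre of the orange dot on the strip, 49.5 mm from the dial's axis: seen from above, 30 degrees clockwise from the hob's x axis. Four other dots are dark.
- dial (a joint): Angle of the dial in rad, growing clockwise as seen from above; it turns from 0 to 2.09 with end stops. It has five clicks (detents), at 0, 0.524, 1.047, 1.571 and 2.094, each with the pointer at a dot; the orange dot's click is 1.571. It starts in the click at 0.524 or 1.047. About 0.04 N m takes it out of a click, and beyond half-way it falls into the next by itself once it is let go.
- mug: White mug, about 92 mm wide and 95 mm high, left of the hob; leave alone. Origin: centre of its underside.
- salt: Salt shaker, 44 mm wide and 90 mm high, left of the hob; leave alone. Origin: centre of its underside.
- timer: White wind-up kitchen timer, 58 mm wide and 42 mm high, left of the hob; leave alone. Origin: centre of its underside.
- spice_jar: Square glass spice jar with a metal cap, 46 mm wide and 96 mm high, right of the hob; leave alone. Origin: centre of its underside.

How it is judged:
On the way, in this order (a step that is already met when the one before it is completed fails the run):
1. the pan stands still inside the ring (within 22 mm of its centre) (horizontal distance between pan and zone below 0.022 m and linear speed of pan below 0.02 m/s), for 0.2 s.
2. the power key is pressed down (value of joint power_key above 0.0025 m), for 0.05 s.
3. the power key is up again (value of joint power_key below 0.001 m), for 0.1 s.
4. the dial is in the click at the orange dot (value of joint dial between 1.47 and 1.67 rad), for 0.2 s.
At the end, for the whole second after the job is handed in: The pan stands flat and still on the glass with its axis within 22 mm of the ring's centre, the power key is up, and the dial rests in the click at the orange dot (within 0.1 rad of 1.571) (all of step 4 and horizontal distance between pan and zone below 0.022 m and z of pan in the frame of zone between -0.004 and 0.004 m and angle between pan's own z axis and vertical below 0.05 rad and linear speed of pan below 0.01 m/s and value of joint power_key below 0.001 m and velocity of joint dial between -0.1 and 0.1 rad/s); the robot touches nothing.
It fails at once if the pan is lifted more than 10 mm off the glass or tipped (z of pan in the frame of zone above 0.01 m or angle between pan's own z axis and vertical above 0.2 rad).
It fails at once if the mug, salt shaker, timer or spice jar is moved more than 15 mm (distance of any of mug, salt, timer, spice_jar from where it was at the start of the episode above 0.015 m).
It also fails if it takes over 48 s, if anything falls off the work surface, if the arm or the gripper's body presses on something with over 40 N, if the wrist force passes 120 N, or if a joint passes its speed limit or range.

## Working session

There is one attempt and no reset: what is moved stays moved. The work goes in short steps, Python scripts to look and compute and a shell command to move; the robot and the scene stay as the last step left them, time stands still between calls to the robot, and variables do not carry over. Pictures are saved under pics/ and viewed, about 8 in all and at most 12, crops included, and the job is handed in when it is done.

```bash
mkdir -p pics; ls; python3 - <<'E'
from workcell import bot
import cv2,numpy as np
s=bot.get_state();print(s['tool_pos'],s['orientation'],s['width'],bot.grip_point_offset)
for n in("scene","side","wrist"):
    c=bot.calibration(n);np.savez(f'pics/{n}0.npz',**c)
    im=bot.grab_frame(n);cv2.imwrite(f'pics/{n}0.png',im[:,:,::-1]);print(n,c['K'].tolist(),c['R'].round(4).tolist(),c['t'].round(4).tolist())
E
```

```text
pics
[ 7.24523062e-01 -1.47397017e-05  2.17769354e-01] [[-9.64904336e-05  9.99998862e-01 -1.50557274e-03]
 [ 9.99999983e-01  9.62553237e-05 -1.56231486e-04]
 [-1.56086389e-04 -1.50558779e-03 -9.99998854e-01]] 0.9992987203064435 0.0188
scene [[352.26110895849223, 0.0, 254.0114558461525], [0.0, 352.26110895849223, 191.03278489365155], [0.0, 0.0, 1.0]] [[-0.576, -0.8174, 0.0074], [-0.4175, 0.2864, -0.8624], [0.7028, -0.4998, -0.5062]] [0.3312, 0.3214, 0.4865]
side [[419.1952265204596, 0.0, 260.1167940035649], [0.0, 419.1952265204596, 185.45554264925747], [0.0, 0.0, 1.0]] [[-0.9386, -0.3447, 0.0118], [-0.2097, 0.5434, -0.8129], [0.2738, -0.7654, -0.5824]] [0.5254, 0.2014, 1.1463]
wrist [[297.3186396354542, 0.0, 253.52842652227355], [0.0, 297.3186396354542, 191.9425357445958], [0.0, 0.0, 1.0]] [[1.0, -0.0003, -0.0015], [0.0001, -0.9614, 0.2753], [-0.0015, -0.2752, -0.9614]] [-0.7238, -0.0318, 0.3909]
```

View pics/scene0.png

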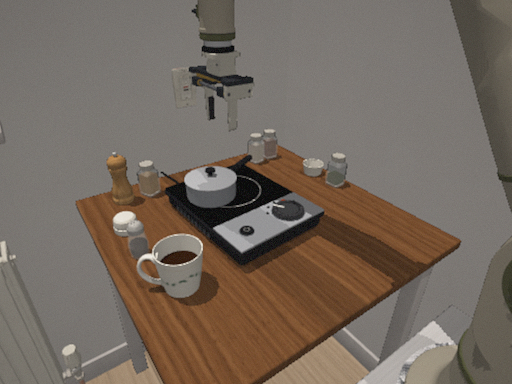

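View pics/wrist0.png

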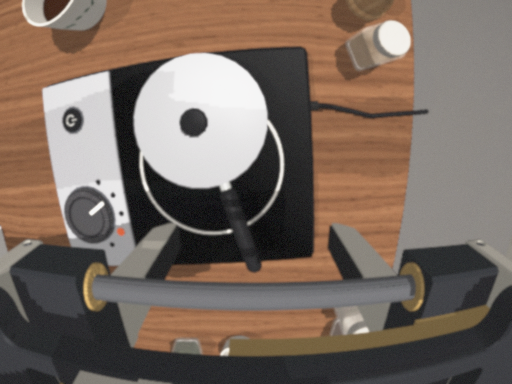

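The wrist view shows the knob at (193,122), power key at (72,120), dial at (90,215), orange dot at (121,232) and the ring centred near (212,162). The scene view shows the mug, salt and timer left of the hob, and the jar on the right.

```bash
cat > h.py <<'E'
import numpy as np,cv2
def ray(c,u,v,z,fish=True):
    K,R,t=c['K'],c['R'],c['t'];a=np.array([(u-K[0,2])/K[0,0],(v-K[1,2])/K[1,1]])
    if fish:
        r=np.linalg.norm(a);d=np.r_[a*(np.sin(r)/max(r,1e-9)),np.cos(r)]
    else: d=np.r_[a,1]
    C=-R.T@t;d=R.T@d
    return C+d*(z-C[2])/d[2]
def circ(P):
    A=np.c_[2*P,np.ones(len(P))];x=np.linalg.lstsq(A,(P**2).sum(1),rcond=None)[0]
    return x[:2],np.sqrt(x[2]+x[:2]@x[:2])
E
python3 - <<'E'
from h import *
c=dict(np.load('pics/wrist0.npz'));im=cv2.imread('pics/wrist0.png')
for n,u,v,z in[('knob',193,122,.134),('key',72,120,.061),('dial',90,215,.066),('dot',121,232,.056),('ptr',103,204,.066),('ptrin',92,213,.066),('handle end',255,266,.1),('cornFR',305,47,.056),('cornNR',312,257,.056),('cornNL',44,90,.056)]:
    print(n,ray(c,u,v,z)[:2].round(4))
# ring: bright pixels in the ring's free part
g=im.min(2);m=np.zeros_like(g);m[105:240,135:290]=1
P=[]
for v,u in np.argwhere((g>130)&(m>0)):
    p=ray(c,u,v,.056)[:2];P.append(p)
P=np.array(P)
# keep those away from lid
k=np.array([np.hypot(u-201,v-121)>74 for v,u in np.argwhere((g>130)&(m>0))])
P=P[k];
for i in range(4):
    q,r=circ(P);e=abs(np.linalg.norm(P-q,axis=1)-r);P=P[e<max(.005,2*e.std())]
print('ring',q,r,len(P))
# lid outline
n,l,st,ce=cv2.connectedComponentsWithStats(((g>150)).astype('uint8'))
i=l[150,180];cn=max(cv2.findContours((l==i).astype('uint8'),0,1)[0],key=cv2.contourArea)[:,0]
L=np.array([ray(c,u,v,.11)[:2] for u,v in cn if v<150])
for _ in range(4):
    q,r=circ(L);e=abs(np.linalg.norm(L-q,axis=1)-r);L=L[e<max(.003,2*e.std())]
print('lid',q,r,len(L))
E
python3 -c "
import cv2
im=cv2.imread('pics/wrist0.png')
cv2.imwrite('pics/crop0.png',cv2.resize(im[50:270,40:310],None,fx=2.7,fy=2.7,interpolation=3))"
```

```text
knob [0.673  0.0668]
key [0.5014 0.0762]
dial [ 0.5156 -0.0447]
dot [ 0.5528 -0.0708]
ptr [ 0.5382 -0.0296]
ptrin [ 0.5193 -0.0418]
handle end [ 0.7256 -0.0885]
cornFR [0.7802 0.1477]
cornNR [ 0.7976 -0.1023]
cornNL [0.4522 0.1205]
ring [0.67339855 0.01402947] 0.08212961358833802 689
lid [0.6728168  0.06639731] 0.06407221762503953 221
```

View pics/crop0.png

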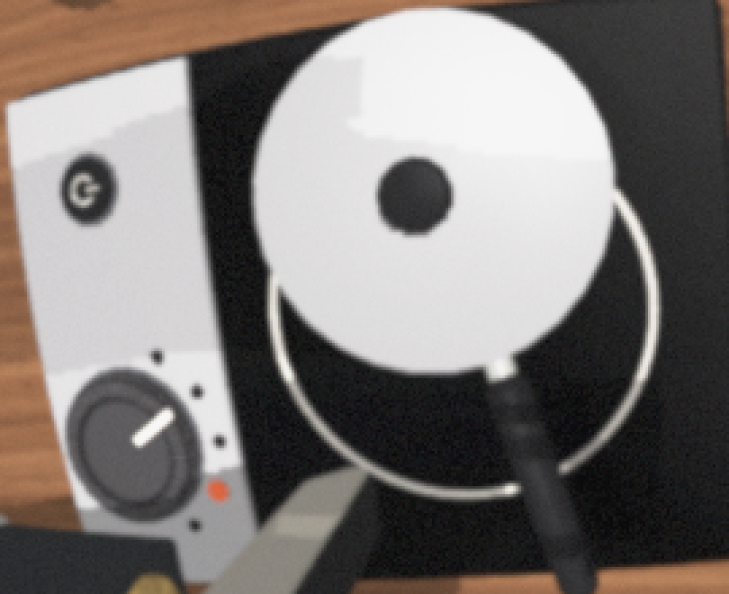

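The ring fit (radius 82.1 mm) and lid fit (64.1 mm) match their stated sizes. The pan has to move about 52 mm toward −y. The dial's pointer is at the 0.524 click. I'll grip the knob lightly and slide the pan.

```bash
python3 -m crank '[[[0.85,-0.65,0],0],[[1.66,-1.29,0],0],[[1.66,-1.29,0.8],0],[[1.66,-1.29,1.6],0],[[1.66,-1.29,1.7],0],[[1.66,-1.29,1.7],0]]' 0.8 6
python3 - <<'E'
from h import *
from workcell import bot
c=bot.calibration('wrist');np.savez('pics/w1.npz',**c);im=bot.grab_frame('wrist');cv2.imwrite('pics/w1.png',im[:,:,::-1])
E
```

```text
time: 0.9
tool_pos: [0.6737, 0.0663, 0.151]
orientation: [[0.0, 1.0, -0.0], [1.0, -0.0, -0.0], [-0.0, -0.0, -1.0]]
ft_force: [0.3, -0.2, -0.2]
width: 0.803
```

View pics/w1.png

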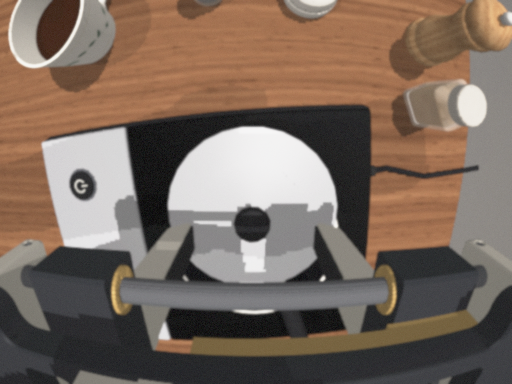

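The knob at (252,224) sits centred between the fingers. Next I lower and close.

```bash
python3 -m crank '[[[0,0,0.5],0],[[0,0,0.8],0],[[0,0,0.8],0]]' && python3 -m crank '[[[0,0,0],0],[[0,0,0],0],[[0,0,0],0],[[0,0,0],0],[[0,0,0],0],[[0,0,0],0]]' 0 6
```

```text
time: 1.32
tool_pos: [0.6725, 0.0662, 0.1171]
orientation: [[-0.0, 1.0, -0.002], [1.0, 0.0, -0.0], [-0.0, -0.002, -1.0]]
ft_force: [-0.1, -0.1, -0.8]
width: 0.802
time: 2.08
tool_pos: [0.6727, 0.0664, 0.1186]
orientation: [[-0.0, 1.0, -0.001], [1.0, 0.0, -0.0], [-0.0, -0.001, -1.0]]
ft_force: [-3.5, 0.1, 2.2]
width: 0.26
```

```bash
python3 -m crank '[[[-0.2,0,0],0],[[-0.45,0,0],0],[[-0.7,0,0],0],[[-0.95,0,0],0],[[-1.15,0,0],0],[[-1.31,0.01,0],0],[[-1.31,0.01,0],0],[[-1.31,0.01,0],0]]' && python3 -m crank '[[[0,0,0],0],[[0,0,0],0],[[0,0,0],0],[[0,0,0],0]]' 0.8 && python3 -m crank '[[[0,0,-0.8],0],[[0,0,-1.6],0],[[0,-0.5,-2.2],0],[[0.5,-1.2,-2.2],0],[[0.5,-1.2,-2.2],0],[[0.5,-1.2,-2.2],0]]' 0
python3 - <<'E'
from h import *
from workcell import bot
c=bot.calibration('wrist');np.savez('pics/w2.npz',**c);im=bot.grab_frame('wrist');cv2.imwrite('pics/w2.png',im[:,:,::-1]);print(bot.get_state()['width'])
E
```

```text
time: 3.08
tool_pos: [0.674, 0.0146, 0.1186]
orientation: [[-0.0, 1.0, 0.0], [1.0, 0.0, 0.001], [0.001, 0.0, -1.0]]
ft_force: [0.6, 2.7, -0.4]
width: 0.259
time: 3.58
tool_pos: [0.6738, 0.0138, 0.1186]
orientation: [[0.0, 1.0, -0.0], [1.0, -0.0, -0.0], [-0.0, -0.0, -1.0]]
ft_force: [1.6, -0.5, -0.0]
width: 0.645
time: 4.32
tool_pos: [0.6263, 0.0337, 0.2068]
orientation: [[-0.0, 1.0, 0.001], [1.0, 0.0, -0.0], [-0.0, 0.001, -1.0]]
ft_force: [0.7, 0.4, 0.9]
width: 0.094
0.051475222987981725
```

View pics/w2.png

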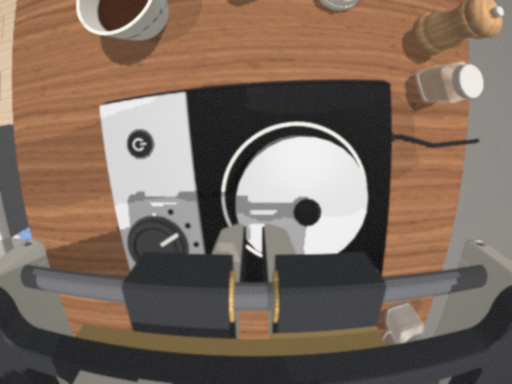

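The pan now stands in the ring with its knob at (307,212). The key is at (140,144) and the dial near (157,243).

```bash
python3 - <<'E'
from h import *
c=dict(np.load('pics/w2.npz'));im=cv2.imread('pics/w2.png');g=im.max(2)
for n,u,v,z in[('knob',307,212,.134),('key',140,144,.061),('dial',157,243,.064),('ptr out',178,236,.066),('ptr in',162,244,.064)]:
    print(n,ray(c,u,v,z)[:2].round(4))
m=np.zeros_like(g);m[120:170,118:165]=1
# key blob
cn=max(cv2.findContours(((g<80)&(m>0)).astype('uint8'),0,1)[0],key=cv2.contourArea)[:,0]
print('key',circ(np.array([ray(c,u,v,.060)[:2] for u,v in cn])))
c0=dict(np.load('pics/wrist0.npz'));i0=cv2.imread('pics/wrist0.png');g0=i0.max(2);m=np.zeros_like(g0);m[183:248,60:118]=1
cn=max(cv2.findContours(((g0<135)&(m>0)).astype('uint8'),0,1)[0],key=cv2.contourArea)[:,0]
L=np.array([ray(c0,u,v,.064)[:2] for u,v in cn])
for _ in range(4):
    q,r=circ(L);e=abs(np.linalg.norm(L-q,axis=1)-r);L=L[e<max(.002,2*e.std())]
print('dial0',q,r,len(L))
h=cv2.cvtColor(i0,cv2.COLOR_BGR2HSV);M=((h[...,0]<15)&(h[...,1]>170)&(h[...,2]>170)).astype('uint8');M[:180]=0;M[260:]=0;M[:,150:]=0
v,u=np.argwhere(M).mean(0);print('dot',u,v,ray(c0,u,v,.056),np.linalg.norm(ray(c0,u,v,.056)[:2]-q))
E
```

```text
knob [0.6719 0.0243]
key [0.5008 0.0764]
dial [ 0.5109 -0.041 ]
ptr out [ 0.5387 -0.0301]
ptr in [ 0.5171 -0.0421]
key (array([0.49956196, 0.07655755]), np.float64(0.013887076095608398))
dial0 [ 0.5115046  -0.04698939] 0.038688359273941625 149
dot 120.6 231.4 [ 0.55233136 -0.06992947  0.056     ] 0.04683023466870613
```

```bash
python3 - <<'E'
from h import *
c=dict(np.load('pics/w2.npz'));im=cv2.imread('pics/w2.png');g=im.min(2)
P=[];L=[]
q0=np.array([.6734,.014])
for a in np.radians(np.arange(25,160,2)):   # radial scans, image up side
    pr=[]
    for s in range(50,95):
        u,v=302+s*np.cos(a)*0+s*np.cos(a),198-s*np.sin(a);pr.append((g[int(round(v)),int(round(u))],u,v))
    x=np.array([p[0] for p in pr],float)
    # lid edge: first fall below 110
    k=np.argmax(x<110);L.append(ray(c,*pr[k][1:],.11)[:2])
    j=k+3+np.argmax(x[k+3:])
    if x[j]>130:P.append(ray(c,*pr[j][1:],.056)[:2])
for n,A in(('lid',L),('ring',P)):
    A=np.array(A)
    for _ in range(4):
        q,r=circ(A);e=abs(np.linalg.norm(A-q,axis=1)-r);A=A[e<max(.002,2*e.std())]
    print(n,q,r,len(A))
E
```

```text
lid [0.67373886 0.02026258] 0.0678356851592645 61
ring [0.6735532 0.013887 ] 0.08182866406069979 59
```

The pan is about 8–10 mm off centre, because the grip slipped a little. That leaves the base wholly inside the ring and within 22 mm, so I'll leave it. Next is the key at (0.500, 0.0765).

```bash
python3 -m crank '[[[0.5,-1.3,0],0],[[1.07,-2.6,0],0],[[1.07,-3.16,0.8],0],[[1.07,-3.16,2.0],0],[[1.07,-3.16,2.9],0],[[1.07,-3.16,3.2],0],[[1.07,-3.16,3.2],0]]' 0 && python3 -m crank '[[[0,0,0.15],0],[[0,0,0.3],0],[[0,0,0.45],0],[[0,0,0.45],0]]'
```

```text
time: 5.25
tool_pos: [0.4997, 0.0765, 0.0782]
orientation: [[0.0, 1.0, -0.001], [1.0, -0.0, -0.001], [-0.001, -0.001, -1.0]]
ft_force: [-0.4, -0.3, -0.0]
width: 0.006
time: 5.75
tool_pos: [0.4997, 0.0768, 0.0605]
orientation: [[-0.0, 1.0, 0.0], [1.0, 0.0, 0.0], [0.0, 0.0, -1.0]]
ft_force: [0.4, 0.6, 2.1]
width: 0.004
```

```bash
python3 -m crank '[[[0,0,0.05],0],[[0,0,0.1],0],[[0,0,0.13],0],[[0,0,0.13],0]]'
```

```text
time: 6.25
tool_pos: [0.4998, 0.0768, 0.0574]
orientation: [[0.0, 1.0, 0.002], [1.0, -0.0, 0.0], [0.0, 0.002, -1.0]]
ft_force: [-5.2, -0.6, 32.8]
width: 0.007
```

It bottomed out at 33 N, so the key is fully down. I'll release it and go to look at the dial.

```bash
python3 -m crank '[[[0,0,-0.5],0],[[0,0,-1.5],0],[[0,0,-2.8],0],[[-1.4,0.1,-3.6],0],[[-2.8,0.2,-3.6],0],[[-4.2,0.25,-3.6],0],[[-4.6,0.25,-3.6],0],[[-4.6,0.25,-3.6],0]]'
python3 - <<'E'
from h import *
from workcell import bot
c=bot.calibration('wrist');np.savez('pics/w3.npz',**c);im=bot.grab_frame('wrist');cv2.imwrite('pics/w3.png',im[:,:,::-1])
E
```

```text
time: 7.25
tool_pos: [0.509, -0.1078, 0.1992]
orientation: [[0.002, 1.0, -0.001], [1.0, -0.002, 0.0], [0.0, -0.001, -1.0]]
ft_force: [0.2, 1.1, 0.7]
width: 0.001
```

View pics/w3.png

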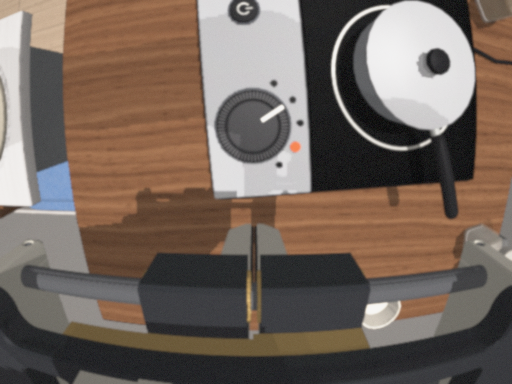

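The dial is clear at (253,125), with its pointer tip at (283,107) and the orange dot at (295,146). The pan's base is inside the ring.

```bash
python3 - <<'E'
from h import *
c=dict(np.load('pics/w3.npz'));im=cv2.imread('pics/w3.png');g=im.max(2)
E=[]
for a in np.radians(np.arange(0,360,4)):
    x=np.array([g[int(round(125-s*np.sin(a))),int(round(253+s*np.cos(a)))] for s in range(28,50)],float)
    k=np.argmax(np.diff(x));s=28.5+k;E.append(ray(c,253+s*np.cos(a),125-s*np.sin(a),.063)[:2])
A=np.array(E)
for _ in range(5):
    q,r=circ(A);e=abs(np.linalg.norm(A-q,axis=1)-r);A=A[e<max(.0015,2*e.std())]
print('dial',q,r,len(A))
p=ray(c,283,107,.066)[:2];d=ray(c,295,146.5,.056)[:2]
for n,w in(('ptr',p),('dot',d)):w=w-q;print(n,np.hypot(*w),np.degrees(np.arctan2(w[1],w[0])))
E
```

```text
dial [ 0.50740018 -0.04758955] 0.03851531021030702 87
ptr 0.035925238642912534 31.702948657580976
dot 0.04991336951547619 -26.511246834206823
```

```bash
python3 -m crank '[[[0.9,0.4,0],-1],[[1.92,0.68,0],-2],[[1.92,0.68,1.0],-3],[[1.92,0.68,2.0],-3],[[1.92,0.68,2.8],-3],[[1.92,0.68,3.1],-3],[[1.92,0.68,3.1],-3]]' && python3 -m crank '[[[0,0,0.1],0],[[0,0,0.2],0],[[0,0,0.25],0],[[0,0,0.25],0]]'
```

```text
time: 8.18
tool_pos: [0.5363, -0.0291, 0.0751]
orientation: [[-0.502, 0.865, -0.001], [0.865, 0.502, 0.0], [0.001, -0.001, -1.0]]
ft_force: [-0.7, 0.1, 1.3]
width: 0.006
time: 8.68
tool_pos: [0.5369, -0.0305, 0.0657]
orientation: [[-0.5, 0.866, 0.001], [0.866, 0.5, -0.0], [-0.0, 0.001, -1.0]]
ft_force: [0.2, -0.7, 2.7]
width: 0.004
```

```bash
python3 -m crank '[[[0,0,0.03],0],[[0,0,0.06],0],[[0,0,0.06],0],[[0,0,0.06],0]]'
```

```text
time: 9.18
tool_pos: [0.5369, -0.0305, 0.0633]
orientation: [[-0.5, 0.866, 0.001], [0.866, 0.5, -0.0], [-0.0, 0.001, -1.0]]
ft_force: [-0.2, 0.1, 4.7]
width: 0.01
```

```bash
python3 -m crank '[[[-0.11,-0.01,0.01],0.75],[[-0.22,-0.03,0.02],1.5],[[-0.325,-0.065,0.02],2.25],[[-0.425,-0.115,0.02],3],[[-0.515,-0.175,0.02],3.75],[[-0.6,-0.25,0.02],4.5],[[-0.675,-0.33,0.02],5.25],[[-0.735,-0.425,0.02],6]]' && python3 -m crank '[[[0,0,0],0],[[0,0,0],0],[[0,0,-0.05],0],[[0,0,-0.1],0],[[0,0,-0.5],0],[[0,0,-1.5],0],[[0,0,-2.7],0],[[0,0,-3.4],0]]' && python3 -m crank '[[[-0.5,-0.5,0],-1],[[-1.2,-1,0],-2],[[-1.8,-1.4,0],-3],[[-1.8,-1.4,0],-3],[[-1.8,-1.4,0],-3]]'
python3 - <<'E'
from h import *
from workcell import bot
c=bot.calibration('wrist');np.savez('pics/w4.npz',**c);im=bot.grab_frame('wrist');cv2.imwrite('pics/w4.png',im[:,:,::-1])
E
```

```text
time: 10.18
tool_pos: [0.5382, -0.0645, 0.063]
orientation: [[0.504, 0.864, 0.003], [0.864, -0.504, -0.0], [0.002, 0.003, -1.0]]
ft_force: [2.0, 0.8, 7.5]
width: 0.002
time: 11.18
tool_pos: [0.5362, -0.0644, 0.201]
orientation: [[0.5, 0.866, 0.001], [0.866, -0.5, 0.0], [0.001, 0.001, -1.0]]
ft_force: [-0.5, 0.4, -1.1]
width: 0.003
time: 11.8
tool_pos: [0.4525, -0.0986, 0.1987]
orientation: [[0.002, 1.0, 0.001], [1.0, -0.002, 0.0], [0.0, 0.001, -1.0]]
ft_force: [-0.3, 0.4, -0.2]
width: 0.01
```

View pics/w4.png

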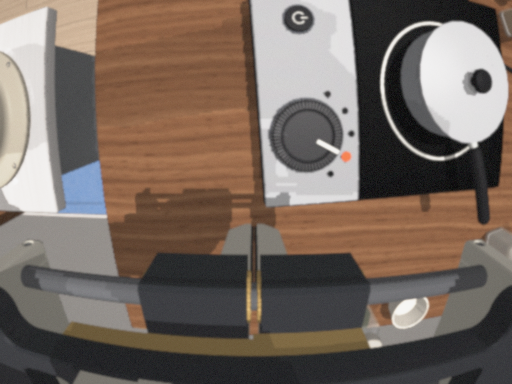

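The pointer line, ending at (341,154), points at the orange dot at (346,157). I'll make one numeric check of the dial and pan, then hand in.

```bash
python3 - <<'E'
from h import *
from workcell import bot
c=dict(np.load('pics/w4.npz'))
q=ray(c,307,135,.064)[:2];
for n,u,v,z in(('ptr',341,154,.066),('in',319,142,.064),('dot',346,157,.056)):
    w=ray(c,u,v,z)[:2]-np.array([.5074,-.0476]);print(n,np.hypot(*w),np.degrees(np.arctan2(w[1],w[0])))
print('knob',ray(c,481,81,.134)[:2])
cs=bot.calibration('side');im=bot.grab_frame('side');cv2.imwrite('pics/s4.png',cv2.resize(im[:,:,::-1],(768,576)));
np.savez('pics/s4.npz',**cs)
E
```

```text
ptr 0.04052218402762032 -27.46482752072264
in 0.013978583975296905 -29.651542357727617
dot 0.050638248929668665 -27.447007669522325
knob [0.66752944 0.02084083]
```

View pics/s4.png

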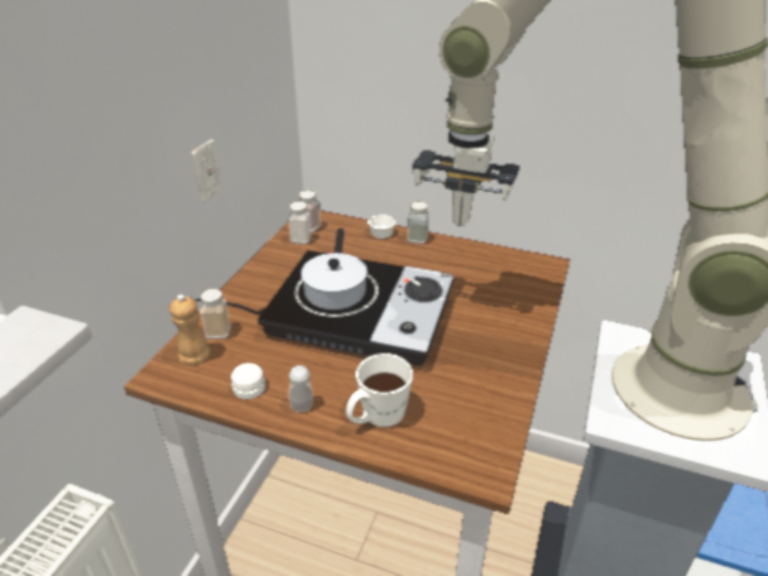

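The side view shows the pan flat, its base around (335,295) inside the ring, with glass visible all round. The arm is clear and the bystanders are standing.

```bash
python3 -c "
from workcell import bot
print(bot.hand_in())"
```

```text
the job is handed in; nothing more can be done
None
```

All three steps are done and the job is handed in at about 12 s of the 48 s; it reports no verdict.

- **Pan:** I gripped the lid knob lightly and slid the pan about 45 mm into the ring. It slipped slightly in the grip and stopped about 6–10 mm off centre. My estimates of that offset disagree by a few mm, but all are well inside the 22 mm limit. The last pictures show it flat, with its base wholly inside the ring.
- **Power key:** I pressed it to its stop and let it come up. The force rose to 33 N at the bottom, harder than needed. I didn't measure the key's height afterwards; I only saw it clear of the tool.
- **Dial:** I turned it 60° clockwise with the closed fingertips. The outer end of the pointer line measured −27.5°, the same as the orange dot; its inner end read −29.7°.
- **Mug, salt shaker, timer and spice jar:** They look untouched in the last picture, and the arm is clear of everything. I did not measure their positions.

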